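# Make up two woodworking class kits

## Robot

A 7-joint arm with a two-finger parallel gripper is mounted at the origin on a cart in front of the work surface, level with it; the furniture and walls round the work are solid. World frame = base frame: x ahead of the robot, y to its left, z up, the work surface at z = 0. Lengths are in m, angles in degrees, forces in N, time in s.
With the tool pointing down it reaches from about 0.425 to 0.875 m from the base axis. Payload 4.7 kg.
Tool frame: the origin (TCP) lies on the centre line of the jaws, within the pads' length; the fingertips stand 8 mm ahead of it and the grasp point (between the pads) lies 11 mm behind it; z points along the fingers, y is the direction in which the jaws open and shut (so a half turn about z gives the same grasp; the last joint's range is limited). The gripper opens to 87 mm and grips with 3 to 60 N. Pads are 19 mm wide; open, the fingers measure 117 mm over their backs; the gripper's body (75 mm by 190 mm) begins 51 mm behind the grasp point.
Start: joints at [-65.999, 18.392, -4.016, 83.108, 1.295, 78.541, -3.26], TCP at [0.256, 0.597, 0.231] pointing down, gripper open.
Joint ranges: [-163.93, 163.93], [-17.29, 119.83], [-79.2, 71.16], [3.27, 140.29], [-89.18, 269.18], [5.43, 117.66], [-154.24, 154.24]. Speed limits (degrees/s): [147.25, 147.25, 180, 180, 180, 180, 180].

## Interface

Orientations are given as [roll, pitch, yaw] about the fixed x, y, z axes, in that order (R = Rz(yaw) Ry(pitch) Rx(roll)).
In Python, from cell import env gives the robot as it stands. The module is installed in compiled form; this text tells all that it offers.
- The arm moves only by the tool move_arm, never from a script. Its argument "steps" is a list of rows, each a list of 2 entries, a list of its own where there are three numbers: the shift along the tool's x, y, z in m, then the turn about the tool's z in rad. A call has 1 to 20 rows; each row is the pose to reach, as a shift and turn from the pose commanded when the call began, along the tool's axes at that moment; what a row does not reach only later rows make up. A row lasts 1/8 s, in which the tool goes at most 62.5 mm and 10.7 degrees, less where a joint would pass 70% of its speed; a pose out of reach is approached as far as the arm can. A call with a gripper value outside its range is refused whole. "hand" is the closure, from -1 (fully open) to 1 (shut), set as the call begins (left out, the last holds). The fingers move at their own pace and stop on an object; "squeeze" is the grip in N (left out, the last holds). Time passes only in rows, so rows that repeat a pose let the fingers close. It gives the time, the measured TCP pose, the force and the opening at its end, in the units of the state.
- env.get_obs(): the state, without advancing time (a new reading comes with each control period).
- env.read_camera(name): name is "scene" or "top" or "wrist"; returns (picture, depth): 480x640x3 uint8, red, green, blue; 480x640 float32, m along the optical axis (not along the pixel's ray), 0 where there is no reading.
- env.calibration(name): a dict with "intrinsics" (3x3 intrinsics, pixels), "position" and "orientation" of the camera in the world; the wrist camera has in their place "mount" (4x4, takes a point from camera to tool coordinates, whose origin is the TCP and whose axes are the flange's). Camera axes: x right, y up, looking along -z (the intrinsics and any distortion apply to the point x, -y, -z); pixel columns grow to the right and rows downward; lengths in m; the calibration is good to about 2 mm. The wrist camera is an equidistant fisheye: a pixel r from the principal point sees the ray r / f radians off the axis. A picture is of the moment at which its call begins: read the wrist's pose just before it. calibration takes no time and is no camera call.
- env.sign_off(): hands the job in, once; it reports no verdict.
Trained networks look in the newest picture that a camera, given by its name, has taken for a name from the list of things; names that differ only in an ending like _2 or _b are one class to them, and where a whole thing is asked for, a point or a joint stands for the part that bears it (a point fixed in the world has none). Each returns a list of dicts, best first, with "conf" (0 to 1); they miss things now and then, are a little off and sometimes report something else, mostly with a low value. They report only what shows in the picture. A call takes as long as a camera call. They do not tell look-alikes from the thing itself.
- env.cut_out(camera, query): "region" (480x640 bool, what is visible of it) and "uv" ([column, row] in pixels, amid what is visible of it).
The state is a dict: "time_s": time; "qpos": joint angles; "joint_velocities": joint speeds; "effort": joint torques, N m; "tool_pos": TCP position; "tool_rot": TCP orientation; "force": force on the tool from outside, world axes, zero at the start; "wrist_torque": the same for the moment, N m; "grip_width": finger opening in m.
Only numpy, scipy, OpenCV 4.12 (cv2) and the standard library are available. Lean on these libraries where they do the work, as an engineer would, in place of code of your own. Each camera call takes 0.05 s, during which the arm holds its last target. There are 200 camera calls.

## Task

Make up the two kits for tonight's woodworking class from the stock lying behind and beside the trays: the long batten, the thick square block and the shorter dowel go into the three-bay tray, the longer dowel and the smallest block into the two-bay tray. Put one piece in each bay, lying flat on the bay's floor and lengthways along the bay. Leave the two wide offcuts where they lie.

Things in the scene. Friction and masses are not known exactly. Their poses are not given: they have to be found in the camera images.
- tray_three: Fixed plywood tray, three bays side by side: 283 (own x, along the bench) x 156 (own y) x 22 mm high; left or right of the middle, turned up to 5 degrees. Origin: centre of underside. Floor 4 mm thick; rim 8 mm thick, 22 high; dividers 6 thick, top 14 mm over the bench. Bays 85 mm wide (x), 140 long (y), centred at own y = 0, x = -91, 0 and +91 mm. A fixed strip 21 mm high lies across the bench behind the trays.
- tray_two: Fixed plywood tray, two bays side by side: 192 (own x, along the bench) x 156 (own y) x 22 mm high; left or right of the middle, turned up to 5 degrees. Origin: centre of underside. Floor 4 mm thick; rim 8 mm thick, 22 high; dividers 6 thick, top 14 mm over the bench. Bays 85 mm wide (x), 140 long (y), centred at own y = 0, x = -45.5 and +45.5 mm. A fixed strip 21 mm high lies across the bench behind the trays.
- batten: Long flat wooden batten, 35 wide x 120 long x 15 mm high, the longest piece of the stock; about 0.04 kg. Origin: centre of the underside; z up, own y along the length, own x across. Lies loose and flat in the stock, behind the trays or beside them, lengthways away from the robot within 20 degrees, 25 mm clear on both long sides.
- square_block: Thick wooden block of square section, 28 wide x 70 long x 28 mm high, the tallest piece; about 0.035 kg. Origin: centre of the underside; z up, own y along the length, own x across. Lies loose and flat in the stock, behind the trays or beside them, lengthways away from the robot within 20 degrees, 25 mm clear on both long sides.
- small_block: Smallest wooden block, of square section, 18 wide x 45 long x 18 mm high; about 0.02 kg. Origin: centre of the underside; z up, own y along the length, own x across. Lies loose and flat in the stock, behind the trays or beside them, lengthways away from the robot within 20 degrees, 25 mm clear on both long sides.
- long_dowel: The longer of the two round wooden dowels, 12 mm thick, 80 mm long; about 0.02 kg. Origin: centre of its lower side; own y along the length. It hardly rolls. Lies loose in the stock, behind the trays or beside them, lengthways away from the robot within 20 degrees, 25 mm clear on both sides.
- short_dowel: The shorter of the two round wooden dowels, 10 mm thick, 55 mm long; about 0.02 kg. Origin: centre of its lower side; own y along the length. It hardly rolls. Lies loose in the stock, behind the trays or beside them, lengthways away from the robot within 20 degrees, 25 mm clear on both sides.
- flat_offcut: Wide flat wooden offcut, 42 wide x 85 long x 18 mm high; belongs to no kit and stays where it lies. Origin: centre of the underside; z up, own y along the length, own x across. Lies loose and flat in the stock, behind the trays or beside them, lengthways away from the robot within 20 degrees, 25 mm clear on both long sides.
- squat_offcut: Squat, nearly square wooden offcut, 50 wide x 60 long x 22 mm high; belongs to no kit and stays where it lies. Origin: centre of the underside; z up, own y along the length, own x across. Lies loose and flat in the stock, behind the trays or beside them, lengthways away from the robot within 20 degrees, 25 mm clear on both long sides.
Things that resemble listed ones, but are neither listed nor needed, are in the scene too. Of the things shaped like the square_block, the wooden one is meant.

How it is judged (in metres and radians):
At the end, for the whole second after the job is handed in: Each bay holds exactly one piece of its tray's kit, inside the bay, flat on its floor (tilt under 7 degrees), within 20 degrees of the bay's long direction, released and at rest. Neither wide offcut is more than 30 mm from where it lay (((x of batten in the frame of tray_three between -0.118 and -0.064 m and y of batten in the frame of tray_three between -0.012 and 0.012 m and z of batten in the frame of tray_three between 0 and 0.008 m and angle between batten's own z axis and vertical below 0.12 rad and angle between the y axis of batten and the y axis of tray_three, either way round below 0.35 rad) or (x of square_block in the frame of tray_three between -0.1215 and -0.0605 m and y of square_block in the frame of tray_three between -0.037 and 0.037 m and z of square_block in the frame of tray_three between 0 and 0.008 m and angle between square_block's own z axis and vertical below 0.12 rad and angle between the y axis of square_block and the y axis of tray_three, either way round below 0.35 rad) or (x of short_dowel in the frame of tray_three between -0.1305 and -0.0515 m and y of short_dowel in the frame of tray_three between -0.0445 and 0.0445 m and z of short_dowel in the frame of tray_three between 0 and 0.02 m and angle between short_dowel's own y axis and vertical between 1.42 and 1.72 rad and angle between the y axis of short_dowel and the y axis of tray_three, either way round below 0.35 rad)) and ((x of batten in the frame of tray_three between -0.027 and 0.027 m and y of batten in the frame of tray_three between -0.012 and 0.012 m and z of batten in the frame of tray_three between 0 and 0.008 m and angle between batten's own z axis and vertical below 0.12 rad and angle between the y axis of batten and the y axis of tray_three, either way round below 0.35 rad) or (x of square_block in the frame of tray_three between -0.0305 and 0.0305 m and y of square_block in the frame of tray_three between -0.037 and 0.037 m and z of square_block in the frame of tray_three between 0 and 0.008 m and angle between square_block's own z axis and vertical below 0.12 rad and angle between the y axis of square_block and the y axis of tray_three, either way round below 0.35 rad) or (x of short_dowel in the frame of tray_three between -0.0395 and 0.0395 m and y of short_dowel in the frame of tray_three between -0.0445 and 0.0445 m and z of short_dowel in the frame of tray_three between 0 and 0.02 m and angle between short_dowel's own y axis and vertical between 1.42 and 1.72 rad and angle between the y axis of short_dowel and the y axis of tray_three, either way round below 0.35 rad)) and ((x of batten in the frame of tray_three between 0.064 and 0.118 m and y of batten in the frame of tray_three between -0.012 and 0.012 m and z of batten in the frame of tray_three between 0 and 0.008 m and angle between batten's own z axis and vertical below 0.12 rad and angle between the y axis of batten and the y axis of tray_three, either way round below 0.35 rad) or (x of square_block in the frame of tray_three between 0.0605 and 0.1215 m and y of square_block in the frame of tray_three between -0.037 and 0.037 m and z of square_block in the frame of tray_three between 0 and 0.008 m and angle between square_block's own z axis and vertical below 0.12 rad and angle between the y axis of square_block and the y axis of tray_three, either way round below 0.35 rad) or (x of short_dowel in the frame of tray_three between 0.0515 and 0.1305 m and y of short_dowel in the frame of tray_three between -0.0445 and 0.0445 m and z of short_dowel in the frame of tray_three between 0 and 0.02 m and angle between short_dowel's own y axis and vertical between 1.42 and 1.72 rad and angle between the y axis of short_dowel and the y axis of tray_three, either way round below 0.35 rad)) and linear speed of each of batten, square_block, short_dowel, long_dowel, small_block below 0.02 m/s and contact force between each of batten, square_block, short_dowel, long_dowel, small_block and the fingers below 0.05 N and ((x of long_dowel in the frame of tray_two between -0.084 and -0.007 m and y of long_dowel in the frame of tray_two between -0.032 and 0.032 m and z of long_dowel in the frame of tray_two between 0 and 0.02 m and angle between long_dowel's own y axis and vertical between 1.42 and 1.72 rad and angle between the y axis of long_dowel and the y axis of tray_two, either way round below 0.35 rad) or (x of small_block in the frame of tray_two between -0.081 and -0.01 m and y of small_block in the frame of tray_two between -0.0495 and 0.0495 m and z of small_block in the frame of tray_two between 0 and 0.008 m and angle between small_block's own z axis and vertical below 0.12 rad and angle between the y axis of small_block and the y axis of tray_two, either way round below 0.35 rad)) and ((x of long_dowel in the frame of tray_two between 0.007 and 0.084 m and y of long_dowel in the frame of tray_two between -0.032 and 0.032 m and z of long_dowel in the frame of tray_two between 0 and 0.02 m and angle between long_dowel's own y axis and vertical between 1.42 and 1.72 rad and angle between the y axis of long_dowel and the y axis of tray_two, either way round below 0.35 rad) or (x of small_block in the frame of tray_two between 0.01 and 0.081 m and y of small_block in the frame of tray_two between -0.0495 and 0.0495 m and z of small_block in the frame of tray_two between 0 and 0.008 m and angle between small_block's own z axis and vertical below 0.12 rad and angle between the y axis of small_block and the y axis of tray_two, either way round below 0.35 rad)) and distance of each of flat_offcut, squat_offcut from where it was at the start of the episode below 0.03 m); the robot touches nothing.
It fails at once if a wide offcut that belongs to no kit is shifted by more than 30 mm or lifted (distance of any of flat_offcut, squat_offcut from where it was at the start of the episode above 0.03 m).
It also fails if it takes over 136 s, if anything falls off the work surface, if the arm or the gripper's body presses on something with over 40 N, if the wrist force passes 120 N, or if a joint passes its speed limit or range.

## Working session

There is one attempt and no reset: what is moved stays moved. The work goes in short steps, Python scripts to look and compute and a tool call to move; the robot and the scene stay as the last step left them, time stands still between calls to the robot, and variables do not carry over. Pictures are saved under pics/ and viewed, about 12 in all and at most 16, crops included, and the job is handed in when it is done.

Besides the shell and the picture viewer there is one more tool, called after "Emit:" as name(argument=value, ...) on one line, values as JSON. move_arm: Moves the arm, as the interface text tells. Its arguments: {"type":"object","properties":{"steps":{"type":"array"},"hand":{"type":"number"},"squeeze":{"type":"number"}},"required":["steps"]}

```bash
mkdir -p pics; python3 - <<'E'
from cell import env
import cv2,numpy as np
o=env.get_obs();print({k:np.round(v,3) for k,v in o.items()})
for n in("scene","top"):
    p,d=env.read_camera(n);cv2.imwrite(f"pics/{n}0.png",p[:,:,::-1]);np.save(f"{n}_d.npy",d);np.save(f"{n}_p.npy",p);print(n,env.calibration(n))
print(env.calibration("wrist"))
E
```

```text
{'time_s': np.float64(0.0), 'qpos': array([-65.997,  18.439,  -4.013,  83.174,   1.294,  78.539,  -3.259]), 'joint_velocities': array([-0.043, -0.089, -0.029, -0.025,  0.043,  0.034, -0.032]), 'effort': array([ 0.0000e+00, -4.9129e+01, -4.0400e-01, -3.1252e+01, -6.4000e-02,
        4.4000e-02,  0.0000e+00]), 'tool_pos': array([0.256, 0.597, 0.229]), 'tool_rot': array([-1.79893e+02,  6.00000e-03,  1.56806e+02]), 'force': array([-0.184, -0.706, -0.169]), 'wrist_torque': array([-0.038,  0.039,  0.024]), 'grip_width': np.float64(0.087)}
scene {'intrinsics': array([[590.21418353,   0.        , 323.2240048 ],
       [  0.        , 590.21418353, 240.81615878],
       [  0.        ,   0.        ,   1.        ]]), 'position': array([-0.218077  , -0.72563319,  1.13258382]), 'orientation': array([ 44.45212021,  -0.90874835, -42.31990249])}
top {'intrinsics': array([[444.12308467,   0.        , 324.79436395],
       [  0.        , 444.12308467, 234.32197852],
       [  0.        ,   0.        ,   1.        ]]), 'position': array([0.30233609, 0.03787781, 1.07918138]), 'orientation': array([ 12.31501496,  -0.15876142, -88.26815264])}
{'intrinsics': array([[371.64829954,   0.        , 316.2192719 ],
       [  0.        , 371.64829954, 244.41802786],
       [  0.        ,   0.        ,   1.        ]]), 'mount': array([[-8.56800496e-04,  9.67244342e-01,  2.53845718e-01,
         6.99975354e-02],
       [ 9.99999161e-01,  1.07536185e-03, -7.22241404e-04,
         6.83136715e-04],
       [-9.71559913e-04,  2.53844887e-01, -9.67244452e-01,
        -1.54844498e-01],
       [ 0.00000000e+00,  0.00000000e+00,  0.00000000e+00,
         1.00000000e+00]])}
```

View pics/top0.png

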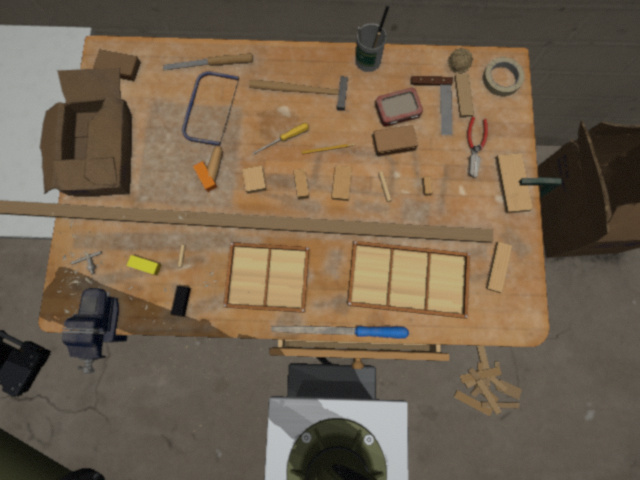

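View pics/scene0.png

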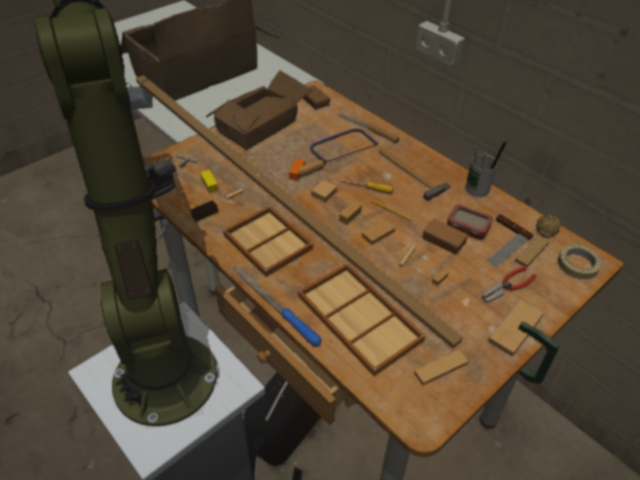

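```bash
cat > h.py <<'E'
import numpy as np,cv2
from scipy.spatial.transform import Rotation as R
from cell import env
def pose(n):
    c=env.calibration(n);return c["intrinsics"],np.array(c["position"]),R.from_euler("xyz",c["orientation"],degrees=True).as_matrix()
def world(n,u,v,d):
    K,p,M=pose(n);x=(u-K[0,2])/K[0,0]*d;y=-(v-K[1,2])/K[1,1]*d
    return p+np.stack([x,y,-d],-1)@M.T
def onplane(n,u,v,z):
    K,p,M=pose(n);r=np.stack([(u-K[0,2])/K[0,0],-(v-K[1,2])/K[1,1],-np.ones_like(u)],-1)@M.T
    return p+r*((z-p[2])/r[...,2])[...,None]
H=dict(batten=.015,square_block=.028,small_block=.018,long_dowel=.012,short_dowel=.010,flat_offcut=.018,squat_offcut=.022,tray_three=.022,tray_two=.022)
def rect(P):
    (c,s,a)=cv2.minAreaRect((P[:,:2]*1000).astype(np.float32))
    if s[0]>s[1]: ang=a
    else: ang=a+90
    ang=(ang+90)%180-90   # direction of the long side, deg from world x
    return np.round(c,1),np.round(sorted(s),1),round(ang,1)
E
python3 - <<'E'
from h import *
env.read_camera("top")
p,d=env.read_camera("top")
for n,h in H.items():
    for r in env.cut_out("top",n)[:3]:
        if r["conf"]<.2: continue
        v,u=np.nonzero(r["region"]); 
        P=onplane("top",u.astype(float),v.astype(float),h)
        Z=world("top",u,v,d[v,u])[:,2]
        print(n,round(r["conf"],2),np.round(r["uv"]),len(u),rect(P),"z",np.round(np.percentile(Z,[10,50,90]),3))
E
```

```text
batten 0.61 [496. 266.] 749 (array([ 469.2, -380.1]), array([ 39.6, 119.2]), -15.8) z [0.012 0.015 0.018]
square_block 0.86 [301. 187.] 332 (array([658.4, 105.6]), array([27.8, 77.6]), 9.8) z [0.025 0.028 0.031]
square_block 0.82 [143. 265.] 353 (array([443.7, 471.6]), array([25.9, 77.8]), 73.7) z [0.024 0.028 0.031]
square_block 0.78 [180. 300.] 466 (array([361.7, 375.1]), array([37.5, 69.9]), -7.6) z [0.011 0.027 0.03 ]
small_block 0.51 [428. 184.] 162 (array([ 666. , -209.6]), array([21.6, 47.8]), 4.0) z [0.007 0.017 0.021]
flat_offcut 0.81 [340. 184.] 566 (array([668.,   6.]), array([43.5, 90.2]), -4.4) z [0.015 0.018 0.021]
squat_offcut 0.68 [339. 185.] 562 (array([666.1,   5.3]), array([41.6, 89.1]), -4.4) z [0.016 0.018 0.021]
tray_three 0.72 [410. 279.] 7806 (array([ 431.8, -161.8]), array([159.9, 284.4]), 86.1) z [0.002 0.005 0.022]
tray_three 0.47 [427. 186.] 153 (array([ 664.6, -208.5]), array([21.3, 47.4]), 4.0) z [0.008 0.017 0.021]
tray_two 0.78 [266. 278.] 5388 (array([426.8, 178.4]), array([163.1, 196.6]), 88.6) z [0.002 0.005 0.022]
```

```bash
python3 - <<'E'
from h import *
p=np.load("top_p.npy")
a=cv2.resize(p[160:210,235:445],None,fx=3.8,fy=3.8,interpolation=cv2.INTER_CUBIC)
b=cv2.resize(p[225:325,60:270],None,fx=3.8,fy=3.8,interpolation=cv2.INTER_CUBIC)
cv2.imwrite("pics/crop1.png",np.vstack([a,b])[:,:,::-1])
for n,(u0,u1,v0,v1),h in(("long_dowel",(370,400,165,207),.010),("short_dowel",(172,192,238,272),.008),("squat",(238,272,160,200),.022)):
    c=p[v0:v1,u0:u1].astype(float);g=c[...,2]+c[...,1]  # wood is paler (more blue/green) than the bench
    t,m=cv2.threshold(cv2.normalize(g,None,0,255,cv2.NORM_MINMAX).astype(np.uint8),0,255,cv2.THRESH_OTSU)
    k,l,s,_=cv2.connectedComponentsWithStats(m);i=1+np.argmax(s[1:,4])
    v,u=np.nonzero(l==i);print(n,len(u),u.mean()+u0,v.mean()+v0,rect(onplane("top",u+float(u0),v+float(v0),h)))
E
```

```text
long_dowel 235 379.21276595744683 178.74468085106383 (array([675.3, -91.2]), array([34.9, 98.5]), 14.0)
short_dowel 109 179.04587155963304 250.29357798165137 (array([483.7, 396.1]), array([23.1, 73.6]), 18.4)
squat 424 253.22169811320754 177.9316037735849 (array([671.9, 225.5]), array([48.6, 57.8]), 12.8)
```

View pics/crop1.png

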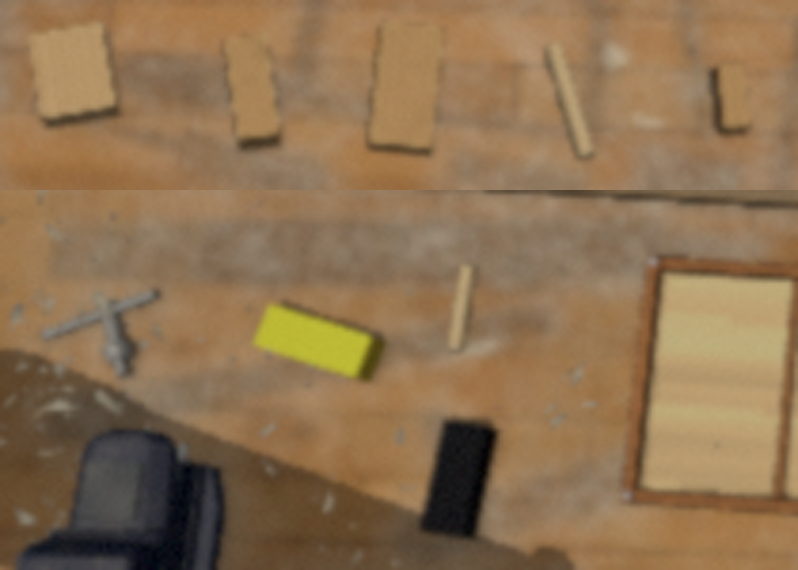

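The crop shows the wooden square block at crop (252,90), the long dowel from (551,46) to (586,154), the small block at (735,98), and the short dowel from (466,267) to (457,348). The yellow and black blocks are look-alikes. I'll convert the dowel ends to positions and plan the first approach.

```bash
cat >> h.py <<'E'
def to_tool(target,yaw=None):
    """shift in tool axes and turn (rad) from the measured pose to world target, yaw deg"""
    o=env.get_obs();r=np.array(o["tool_rot"]);M=R.from_euler("xyz",r,degrees=True).as_matrix()
    s=M.T@(np.array(target)-o["tool_pos"]);t=0 if yaw is None else -np.radians((yaw-r[2]+180)%360-180)
    print("t",round(float(o["time_s"]),2),"pos",np.round(o["tool_pos"],4),"yaw",round(r[2],1),"shift",np.round(s,4),"turn",round(t,3),"q7",round(o["qpos"][6],1))
E
python3 - <<'E'
from h import *
for n,e,h in(("long",[[379.6,171.7],[388.8,200.1]],.008),("short",[[182.2,244.9],[179.9,266.2]],.006)):
    e=np.array(e);P=onplane("top",e[:,0],e[:,1],h);d=P[0]-P[1];print(n,P.mean(0).round(4),np.linalg.norm(d).round(4),np.degrees(np.arctan2(d[1],d[0])).round(1))
    if n=="short": to_tool([P.mean(0)[0],P.mean(0)[1],.13],180+np.degrees(np.arctan2(d[1],d[0])))
E
```

```text
long [ 0.6664 -0.1044  0.008 ] 0.0782 17.4
short [0.4728 0.3917 0.006 ] 0.0528 -0.4
t 0.65 pos [0.256  0.5975 0.2306] yaw 156.8 shift [-0.2803 -0.1037  0.1006] turn -0.398 q7 -3.3
```

Emit:
move_arm(steps=[[[-0.28, -0.104, 0.03], -0.398], [[-0.28, -0.104, 0.03], -0.398], [[-0.28, -0.104, 0.03], -0.398], [[-0.28, -0.104, 0.03], -0.398], [[-0.28, -0.104, 0.03], -0.398], [[-0.28, -0.104, 0.1], -0.398], [[-0.28, -0.104, 0.1], -0.398], [[-0.28, -0.104, 0.1], -0.398], [[-0.28, -0.104, 0.1], -0.398]], hand=-1, squeeze=15)

```text
time_s: 1.78
tool_pos: [0.4728, 0.3936, 0.1331]
tool_rot: [179.8, 0.2, 179.7]
force: [-0.2, 0.2, -1.0]
grip_width: 0.0869
```

```bash
cat >> h.py <<'E'
def ortho(h,xr,yr,s=.0005):
    """wrist picture as a plan of plane z=h; rows: x falling, columns: y falling; s m per pixel"""
    o=env.get_obs();c=env.calibration("wrist");p,d=env.read_camera("wrist")
    T=np.eye(4);T[:3,:3]=R.from_euler("xyz",o["tool_rot"],degrees=True).as_matrix();T[:3,3]=o["tool_pos"];W=np.linalg.inv(T@c["mount"])
    X,Y=np.meshgrid(np.arange(xr[1],xr[0],-s),np.arange(yr[1],yr[0],-s),indexing="ij")
    q=np.stack([X,Y,np.full_like(X,h)],-1)@W[:3,:3].T+W[:3,3];x,y,z=q[...,0],-q[...,1],-q[...,2]
    r=np.hypot(x,y);th=np.arctan2(r,z);K=c["intrinsics"];f=K[0,0]*th/r
    return cv2.remap(p,(K[0,2]+x*f).astype(np.float32),(K[1,2]+y*f).astype(np.float32),cv2.INTER_CUBIC),p
def seg(im,xr,yr,sx,sy,s=.0005,show=None):
    """largest pale blob in window sx,sy of the plan -> centre, size, angle"""
    i0,i1=[int((xr[1]-a)/s) for a in(sx[1],sx[0])];j0,j1=[int((yr[1]-a)/s) for a in(sy[1],sy[0])]
    c=im[i0:i1,j0:j1];lab=cv2.cvtColor(c,cv2.COLOR_RGB2LAB);return c,lab,i0,j0
E
python3 - <<'E'
from h import *
im,p=ortho(.005,(.40,.55),(.32,.47),.00025)
cv2.imwrite("pics/w1.png",im[:,:,::-1])
E
```

```text
(no output)
```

View pics/w1.png

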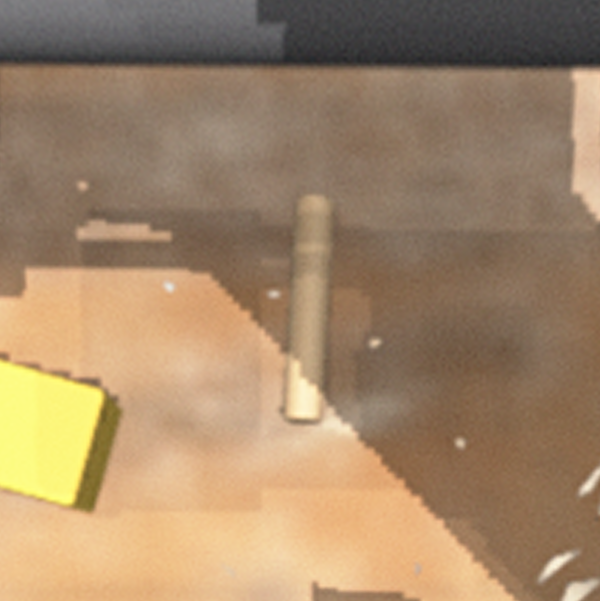

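The plan view shows the short dowel from (313,195) to (303,420), so its centre is (0.473, 0.393), 56 mm long and at about -2.5°. That agrees with the top camera. I'll go down now.

Emit:
move_arm(steps=[[[0, 0, 0.06], 0.04], [[0, 0, 0.1], 0.04], [[0, 0, 0.115], 0.04], [[0, 0, 0.119], 0.04], [[0, 0, 0.119], 0.04], [[0, 0, 0.119], 0.04]])

```text
time_s: 2.58
tool_pos: [0.4735, 0.3926, 0.0135]
tool_rot: [179.9, 0.1, 177.3]
force: [-1.1, 0.9, 0.1]
grip_width: 0.0869
```

Emit:
move_arm(steps=[[[0, 0, 0.0025], 0], [[0, 0, 0.0025], 0], [[0, 0, 0.0025], 0], [[0, 0, 0.0025], 0], [[0, 0, 0.0025], 0], [[0, 0, 0.0025], 0], [[0, 0, 0.0025], 0], [[0, 0, 0.0025], 0]], hand=1)

```text
time_s: 3.58
tool_pos: [0.4725, 0.3916, 0.0091]
tool_rot: [180.0, 0.0, 177.3]
force: [0.0, -0.4, 0.2]
grip_width: 0.0148
```

Emit:
move_arm(steps=[[[0, 0, 0], 0], [[0, 0, 0], 0], [[0, 0, 0], 0], [[0, 0, -0.05], 0], [[0, 0, -0.09], 0], [[0, 0, -0.09], 0], [[0.001, -0.06, -0.09], 0.02], [[0.003, -0.12, -0.09], 0.02], [[0.005, -0.18, -0.09], 0.02], [[0.006, -0.24, -0.09], 0.02], [[0.008, -0.3, -0.09], 0.02], [[0.01, -0.36, -0.09], 0.02], [[0.012, -0.42, -0.09], 0.02], [[0.013, -0.48, -0.09], 0.02], [[0.014, -0.53, -0.09], 0.02], [[0.015, -0.555, -0.09], 0.02], [[0.015, -0.555, -0.09], 0.02], [[0.015, -0.555, -0.09], 0.02], [[0.015, -0.555, -0.09], 0.02], [[0.015, -0.555, -0.09], 0.02]])

```text
time_s: 6.08
tool_pos: [0.4316, -0.1611, 0.0989]
tool_rot: [180.0, -0.0, 176.3]
force: [0.2, 0.5, -0.6]
grip_width: 0.0101
```

Emit:
move_arm(steps=[[[0, 0, 0.05], 0], [[0, 0, 0.075], 0], [[0, 0, 0.083], 0], [[0, 0, 0.084], 0], [[0, 0, 0.084], 0], [[0, 0, 0.084], 0]])

```text
time_s: 6.82
tool_pos: [0.4324, -0.1622, 0.016]
tool_rot: [180.0, 0.1, 176.2]
force: [-0.0, 0.2, -0.6]
grip_width: 0.0096
```

Emit:
move_arm(steps=[[[0, 0, 0], 0], [[0, 0, 0], 0], [[0, 0, 0], 0], [[0, 0, 0], 0], [[0, 0, -0.03], 0], [[0, 0, -0.08], 0], [[0, 0, -0.1], 0], [[0, 0, -0.1], 0]], hand=0.31)

```text
time_s: 7.82
tool_pos: [0.4328, -0.1623, 0.1165]
tool_rot: [180.0, 0.2, 176.2]
force: [0.4, 0.7, 0.1]
grip_width: 0.0301
```

Emit:
move_arm(steps=[[[-0.012, -0.054, 0], 0.05], [[-0.025, -0.108, 0], 0.1], [[-0.038, -0.162, 0], 0.16], [[-0.051, -0.216, 0], 0.21], [[-0.051, -0.216, 0], 0.21], [[-0.051, -0.216, 0], 0.21], [[-0.051, -0.216, 0], 0.21]], hand=-0.49)

```text
time_s: 8.7
tool_pos: [0.4681, -0.379, 0.1143]
tool_rot: [179.9, -0.1, 164.3]
force: [-0.4, 0.4, -0.5]
grip_width: 0.0646
```

```bash
python3 - <<'E'
from h import *
im,p=ortho(.015,(.37,.57),(-.46,-.24),.0004)
cv2.imwrite("pics/w2.png",im[:,:,::-1]);to_tool([.469,-.382,.012],164.2)
E
```

```text
t 8.75 pos [ 0.4683 -0.3792  0.1147] yaw 164.3 shift [-0.0015 -0.0027  0.1027] turn 0.001 q7 121.8
```

View pics/w2.png

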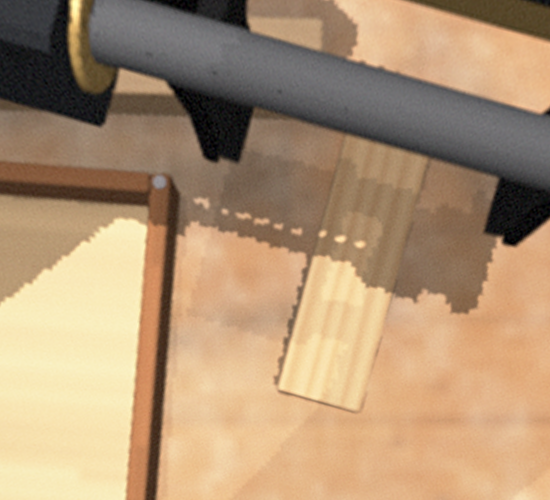

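The wrist plan shows the batten's near end at (278,390) and (362,411), which puts its centre at (0.468, -0.383) at -15°. This matches the top view, so I'll go down and grip it.

Emit:
move_arm(steps=[[[0, -0.0035, 0.05], 0.01], [[0, -0.0035, 0.085], 0.01], [[0, -0.0035, 0.099], 0.01], [[0, -0.0035, 0.102], 0.01], [[0, -0.0035, 0.102], 0.01], [[0, -0.0035, 0.102], 0.01]])

```text
time_s: 9.5
tool_pos: [0.4679, -0.385, 0.0145]
tool_rot: [-180.0, 0.1, 163.6]
force: [-0.4, -0.5, 0.8]
grip_width: 0.0648
```

Emit:
move_arm(steps=[[[0, 0, 0], 0], [[0, 0, 0], 0], [[0, 0, 0], 0], [[0, 0, 0], 0], [[0, 0, 0], 0], [[0, 0, 0], 0], [[0, 0, -0.04], 0], [[0, 0, -0.08], 0], [[0, 0, -0.08], 0], [[0, 0, -0.08], 0]], hand=1, squeeze=25)

```text
time_s: 10.75
tool_pos: [0.4667, -0.3839, 0.0924]
tool_rot: [180.0, -0.0, 163.6]
force: [0.3, 0.8, -0.3]
grip_width: 0.0345
```

```bash
python3 - <<'E'
from h import *
print(env.get_obs()["grip_width"]);to_tool([.426,-.253,.09],176.1)
E
```

```text
0.03452233533638065
t 10.75 pos [ 0.4667 -0.3839  0.0924] yaw 163.6 shift [0.0761 0.114  0.0025] turn -0.219 q7 122.5
```

Emit:
move_arm(steps=[[[0.025, 0.038, 0], -0.07], [[0.05, 0.076, 0], -0.14], [[0.076, 0.114, 0], -0.219], [[0.076, 0.114, 0], -0.219], [[0.076, 0.114, 0], -0.219], [[0.076, 0.114, 0.04], -0.219], [[0.076, 0.114, 0.065], -0.219], [[0.076, 0.114, 0.074], -0.219], [[0.076, 0.114, 0.075], -0.219], [[0.076, 0.114, 0.075], -0.219], [[0.076, 0.114, 0.075], -0.219]])

```text
time_s: 12.12
tool_pos: [0.427, -0.2539, 0.0189]
tool_rot: [-180.0, 0.1, 176.1]
force: [0.1, 0.2, -0.3]
grip_width: 0.0345
```

Emit:
move_arm(steps=[[[0, 0, 0], 0], [[0, 0, 0], 0], [[0, 0, 0], 0], [[0, 0, -0.03], 0], [[0, 0, -0.08], 0], [[0, 0, -0.12], 0], [[0, 0, -0.12], 0], [[0, 0, -0.12], 0]], hand=-0.08)

```text
time_s: 13.12
tool_pos: [0.426, -0.2531, 0.1374]
tool_rot: [180.0, -0.0, 176.1]
force: [-0.0, -0.0, -1.1]
grip_width: 0.0471
```

```bash
python3 - <<'E'
from h import *
print(env.get_obs()["grip_width"]);to_tool([.664,-.210,.10],184)
im,p=ortho(.012,(.33,.53),(-.34,-.08),.0004)
cv2.imwrite("pics/w3.png",im[:,:,::-1])
E
```

```text
0.04706668263722845
t 13.12 pos [ 0.426  -0.2531  0.1374] yaw 176.1 shift [-0.2346  0.0591  0.0373] turn -0.137 q7 116.2
```

View pics/w3.png

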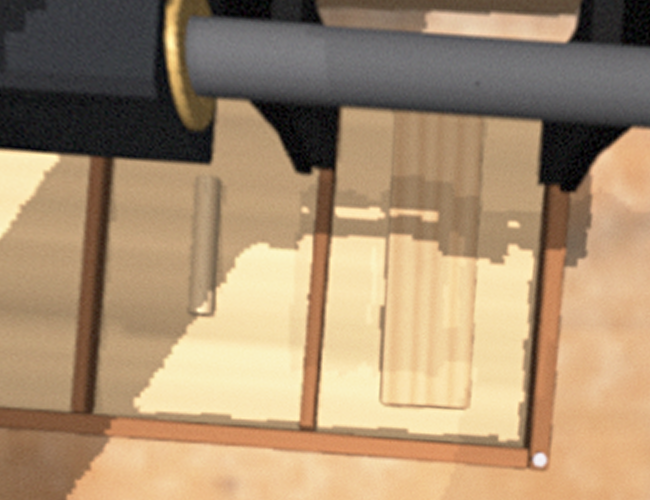

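The dowel lies in the middle bay, around (204,245). The batten sits in the right bay with its near end at row 405, about 2 mm off the ideal. Next is the small block.

Emit:
move_arm(steps=[[[-0.06, 0.015, 0], -0.04], [[-0.12, 0.03, 0], -0.08], [[-0.18, 0.045, 0], -0.12], [[-0.235, 0.059, 0], -0.137], [[-0.235, 0.059, 0.02], -0.137], [[-0.235, 0.059, 0.02], -0.137], [[-0.235, 0.059, 0.02], -0.137], [[-0.235, 0.059, 0.02], -0.137]], hand=-0.38)

```text
time_s: 14.18
tool_pos: [0.6643, -0.2115, 0.1192]
tool_rot: [-180.0, 0.1, -176.1]
force: [0.3, -0.1, 1.2]
grip_width: 0.0602
```

```bash
python3 - <<'E'
from h import *
im,p=ortho(.018,(.56,.74),(-.32,-.08),.0004)
cv2.imwrite("pics/w4.png",im[:,:,::-1]);to_tool([.666,-.210,.015],184)
E
```

```text
t 14.22 pos [ 0.6645 -0.2112  0.1193] yaw -176.1 shift [-0.0014  0.0011  0.1043] turn -0.002 q7 120.4
```

View pics/w4.png

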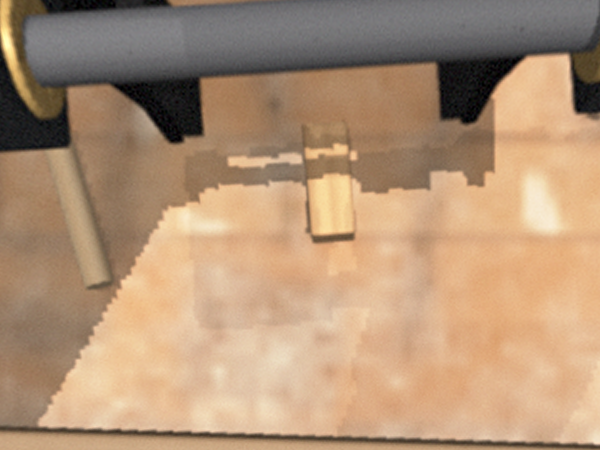

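The small block's top face spans rows 121–236 and columns 305–354, so its centre is (0.669, -0.212) at +3.3°. I'll go down and grip it.

Emit:
move_arm(steps=[[[-0.004, -0.001, 0.05], 0.01], [[-0.004, -0.001, 0.09], 0.01], [[-0.004, -0.001, 0.104], 0.01], [[-0.004, -0.001, 0.106], 0.01], [[-0.004, -0.001, 0.106], 0.01], [[-0.004, -0.001, 0.106], 0.01]])

```text
time_s: 14.98
tool_pos: [0.6701, -0.2118, 0.0141]
tool_rot: [-180.0, 0.2, -176.6]
force: [0.3, -0.2, 1.0]
grip_width: 0.0603
```

Emit:
move_arm(steps=[[[0, 0, 0], 0], [[0, 0, 0], 0], [[0, 0, 0], 0], [[0, 0, 0], 0], [[0, 0, 0], 0], [[0, 0, 0], 0], [[0, 0, 0], 0], [[0, 0, -0.04], 0], [[0, 0, -0.1], 0], [[0, 0, -0.1], 0], [[0, 0, -0.1], 0]], hand=1, squeeze=20)

```text
time_s: 16.35
tool_pos: [0.6687, -0.2111, 0.1119]
tool_rot: [180.0, 0.0, -176.6]
force: [-0.9, 0.4, -1.0]
grip_width: 0.0181
```

```bash
python3 - <<'E'
from h import *
print(env.get_obs()["grip_width"]);to_tool([.426,.133,.11],178.6)
E
```

```text
0.018128080185483775
t 16.35 pos [ 0.6687 -0.2111  0.1119] yaw -176.6 shift [0.2219 0.3578 0.0021] turn 0.084 q7 120.0
```

Emit:
move_arm(steps=[[[0.031, 0.05, 0], 0.012], [[0.062, 0.1, 0], 0.024], [[0.093, 0.15, 0], 0.036], [[0.124, 0.2, 0], 0.048], [[0.155, 0.25, 0], 0.06], [[0.186, 0.3, 0], 0.072], [[0.21, 0.34, 0], 0.084], [[0.222, 0.358, 0], 0.084], [[0.222, 0.358, 0], 0.084], [[0.222, 0.358, 0], 0.084], [[0.222, 0.358, 0.05], 0.084], [[0.222, 0.358, 0.085], 0.084], [[0.222, 0.358, 0.094], 0.084], [[0.222, 0.358, 0.095], 0.084], [[0.222, 0.358, 0.095], 0.084], [[0.222, 0.358, 0.095], 0.084]])

```text
time_s: 18.35
tool_pos: [0.4271, 0.1333, 0.0181]
tool_rot: [179.9, 0.1, 178.6]
force: [-0.1, 0.1, -0.4]
grip_width: 0.0176
```

Emit:
move_arm(steps=[[[0, 0, 0], 0], [[0, 0, 0], 0], [[0, 0, 0], 0], [[0, 0, -0.03], 0], [[0, 0, -0.08], 0], [[0, 0, -0.11], 0], [[0, 0, -0.11], 0], [[0, 0, -0.11], 0]], hand=0.2)

```text
time_s: 19.35
tool_pos: [0.4254, 0.1328, 0.1263]
tool_rot: [-180.0, -0.1, 178.6]
force: [0.2, 0.4, -0.3]
grip_width: 0.0347
```

```bash
python3 - <<'E'
from h import *
print(env.get_obs()["grip_width"]);to_tool([.665,-.105,.12],197)
E
```

```text
0.034716884682884586
t 19.35 pos [0.4254 0.1328 0.1263] yaw 178.6 shift [-0.2454 -0.2318  0.0061] turn -0.321 q7 67.0
```

The long dowel's near end in the last wrist plan, (96,285), gives a centre of (0.665, -0.103), while the top camera gave (0.666, -0.104). Two readings agree, so I'll go straight there.

Emit:
move_arm(steps=[[[-0.041, -0.038, 0], -0.05], [[-0.082, -0.077, 0], -0.1], [[-0.123, -0.115, 0], -0.16], [[-0.164, -0.154, 0], -0.21], [[-0.205, -0.192, 0], -0.27], [[-0.246, -0.231, 0], -0.321], [[-0.246, -0.231, 0], -0.321], [[-0.246, -0.231, 0], -0.321], [[-0.246, -0.231, 0.05], -0.321], [[-0.246, -0.231, 0.095], -0.321], [[-0.246, -0.231, 0.112], -0.321], [[-0.246, -0.231, 0.115], -0.321], [[-0.246, -0.231, 0.115], -0.321], [[-0.246, -0.231, 0.115], -0.321]], hand=-0.15)

```text
time_s: 21.1
tool_pos: [0.6677, -0.1042, 0.0141]
tool_rot: [-179.9, 0.2, -163.0]
force: [-0.0, -0.1, 0.3]
grip_width: 0.0499
```

Emit:
move_arm(steps=[[[0, 0, 0], 0], [[0, 0, 0], 0], [[0, 0, 0], 0], [[0, 0, 0], 0], [[0, 0, 0], 0], [[0, 0, 0], 0], [[0, 0, 0], 0], [[0, 0, -0.04], 0], [[0, 0, -0.1], 0], [[0, 0, -0.1], 0], [[0, 0, -0.1], 0]], hand=1)

```text
time_s: 22.48
tool_pos: [0.6661, -0.1039, 0.1119]
tool_rot: [180.0, 0.0, -163.0]
force: [-0.6, 0.6, -1.2]
grip_width: 0.0113
```

```bash
python3 - <<'E'
from h import *
print(env.get_obs()["grip_width"]);to_tool([.428,.224,.11],178.6)
E
```

```text
0.01133620690016161
t 22.48 pos [ 0.6661 -0.1039  0.1119] yaw -163.0 shift [0.132  0.3831 0.0021] turn 0.321 q7 124.8
```

Emit:
move_arm(steps=[[[0.019, 0.055, 0], 0.05], [[0.038, 0.11, 0], 0.1], [[0.057, 0.165, 0], 0.15], [[0.076, 0.22, 0], 0.2], [[0.095, 0.275, 0], 0.25], [[0.114, 0.33, 0], 0.3], [[0.132, 0.383, 0], 0.321], [[0.132, 0.383, 0], 0.321], [[0.132, 0.383, 0], 0.321], [[0.132, 0.383, 0.05], 0.321], [[0.132, 0.383, 0.085], 0.321], [[0.132, 0.383, 0.095], 0.321], [[0.132, 0.383, 0.096], 0.321], [[0.132, 0.383, 0.096], 0.321], [[0.132, 0.383, 0.096], 0.321]])

```text
time_s: 24.35
tool_pos: [0.429, 0.2238, 0.0167]
tool_rot: [180.0, 0.1, 178.5]
force: [0.2, -0.2, 0.5]
grip_width: 0.0118
```

Emit:
move_arm(steps=[[[0, 0, 0], 0], [[0, 0, 0], 0], [[0, 0, 0], 0], [[0, 0, -0.03], 0], [[0, 0, -0.08], 0], [[0, 0, -0.12], 0], [[0, 0, -0.12], 0], [[0, 0, -0.12], 0]], hand=0.31)

```text
time_s: 25.35
tool_pos: [0.4277, 0.2235, 0.1354]
tool_rot: [-180.0, -0.0, 178.6]
force: [0.0, 0.6, -0.9]
grip_width: 0.03
```

```bash
python3 - <<'E'
from h import *
print(env.get_obs()["grip_width"]);to_tool([.660,.105,.12],189)
im,p=ortho(.012,(.33,.53),(.07,.32),.0004)
cv2.imwrite("pics/w5.png",im[:,:,::-1])
E
```

```text
0.029986555212974095
t 25.35 pos [0.4277 0.2235 0.1354] yaw 178.6 shift [-0.2351 -0.1128  0.0153] turn -0.182 q7 58.8
```

View pics/w5.png

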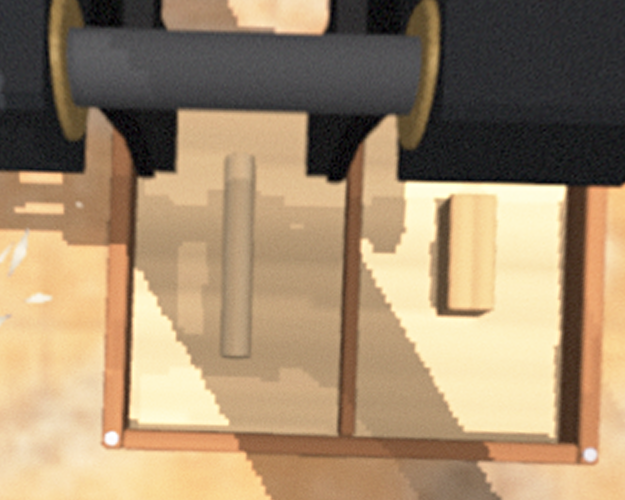

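The long dowel (238,255) and small block (472,252) lie flat in tray_two. Last piece: the square block, centre about (0.661, 0.105) at about 9.5°.

Emit:
move_arm(steps=[[[-0.047, -0.023, 0], -0.04], [[-0.094, -0.045, 0], -0.08], [[-0.142, -0.068, 0], -0.12], [[-0.189, -0.09, 0], -0.15], [[-0.236, -0.113, 0], -0.172], [[-0.236, -0.113, 0], -0.172], [[-0.236, -0.113, 0.02], -0.172], [[-0.236, -0.113, 0.02], -0.172]], hand=-0.43)

```text
time_s: 26.4
tool_pos: [0.6582, 0.1062, 0.1125]
tool_rot: [180.0, -0.4, -171.5]
force: [-0.6, -0.1, -0.9]
grip_width: 0.0622
```

```bash
python3 - <<'E'
from h import *
im,p=ortho(.028,(.58,.74),(.0,.22),.0004)
cv2.imwrite("pics/w6.png",im[:,:,::-1]);to_tool([.661,.105,.020],189.6)
E
```

```text
t 26.45 pos [0.6591 0.1063 0.114 ] yaw -171.5 shift [-0.002  -0.0017  0.094 ] turn -0.018 q7 98.0
```

View pics/w6.png

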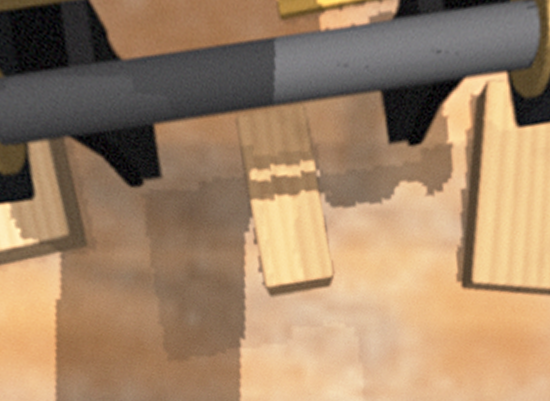

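The block's near top edge runs from (265,287) to (332,276), so its centre is (0.662, 0.106) at 9.3°. I'll go down and grip it.

Emit:
move_arm(steps=[[[-0.001, 0, 0.05], -0.015], [[-0.001, 0, 0.085], -0.015], [[-0.001, 0, 0.095], -0.015], [[-0.001, 0, 0.095], -0.015], [[-0.001, 0, 0.095], -0.015]])

```text
time_s: 27.08
tool_pos: [0.6637, 0.1054, 0.0232]
tool_rot: [180.0, 0.2, -170.7]
force: [-0.3, -0.2, -0.7]
grip_width: 0.062
```

Emit:
move_arm(steps=[[[0, 0, 0], 0], [[0, 0, 0], 0], [[0, 0, 0], 0], [[0, 0, 0], 0], [[0, 0, 0], 0], [[0, 0, 0], 0], [[0, 0, 0], 0], [[0, 0, -0.04], 0], [[0, 0, -0.09], 0], [[0, 0, -0.09], 0], [[0, 0, -0.09], 0]], hand=1, squeeze=25)

```text
time_s: 28.45
tool_pos: [0.6619, 0.1052, 0.1106]
tool_rot: [180.0, -0.0, -170.7]
force: [-0.5, -0.2, -1.1]
grip_width: 0.0277
```

```bash
python3 - <<'E'
from h import *
print(env.get_obs()["grip_width"]);to_tool([.438,-.071,.11],176.1)
E
```

```text
0.027678883952555307
t 28.45 pos [0.6619 0.1052 0.1106] yaw -170.7 shift [ 0.2494 -0.1377  0.0007] turn 0.23 q7 99.0
```

Emit:
move_arm(steps=[[[0.05, -0.028, 0], 0.05], [[0.1, -0.055, 0], 0.1], [[0.15, -0.083, 0], 0.15], [[0.2, -0.11, 0], 0.2], [[0.249, -0.138, 0], 0.23], [[0.249, -0.138, 0], 0.23], [[0.249, -0.138, 0], 0.23], [[0.249, -0.138, 0.05], 0.23], [[0.249, -0.138, 0.076], 0.23], [[0.249, -0.138, 0.084], 0.23], [[0.249, -0.138, 0.085], 0.23], [[0.249, -0.138, 0.085], 0.23], [[0.249, -0.138, 0.085], 0.23]])

```text
time_s: 30.08
tool_pos: [0.4398, -0.0712, 0.0268]
tool_rot: [180.0, 0.1, 176.1]
force: [0.4, 0.1, -0.5]
grip_width: 0.0281
```

Emit:
move_arm(steps=[[[0, 0, 0], 0], [[0, 0, 0], 0], [[0, 0, 0], 0], [[0, 0, -0.03], 0], [[0, 0, -0.08], 0], [[0, 0, -0.13], 0], [[0, 0, -0.18], 0], [[0.0, 0.05, -0.2], 0], [[0.0, 0.1, -0.2], 0], [[0.0, 0.15, -0.2], 0], [[0.0, 0.2, -0.2], 0], [[0.0, 0.26, -0.2], 0], [[0.0, 0.32, -0.2], 0], [[0.0, 0.38, -0.2], 0], [[0.0, 0.44, -0.2], 0], [[0.0, 0.44, -0.2], 0]], hand=-0.03)

```text
time_s: 32.08
tool_pos: [0.4662, 0.3734, 0.2245]
tool_rot: [-180.0, -0.1, 176.6]
force: [-0.1, -1.0, -0.9]
grip_width: 0.0448
```

```bash
python3 - <<'E'
from h import *
print(env.get_obs()["time_s"])
p,d=env.read_camera("top")
for n,h in (("batten",.019),("square_block",.032),("small_block",.022),("flat_offcut",.018),("squat_offcut",.022)):
    for r in env.cut_out("top",n)[:3]:
        if r["conf"]<.3: continue
        v,u=np.nonzero(r["region"]);print(n,round(r["conf"],2),rect(onplane("top",u.astype(float),v.astype(float),h)),"z",np.median(world("top",u,v,d[v,u])[:,2]).round(3))
cv2.imwrite("pics/end.png",cv2.resize(p[150:330,210:530],None,fx=2.5,fy=2.5,interpolation=cv2.INTER_CUBIC)[:,:,::-1])
E
```

```text
32.075
batten 0.97 (array([ 427.5, -251. ]), array([ 38.4, 119.7]), -1.8) z 0.019
square_block 0.87 (array([443.1, 470. ]), array([29.2, 81.1]), 72.1) z 0.028
square_block 0.84 (array([361.7, 374.6]), array([36.4, 69.9]), -6.8) z 0.028
square_block 0.78 (array([438.3, -69. ]), array([29.7, 72.4]), -3.0) z 0.032
small_block 0.7 (array([426.2, 134.5]), array([17.2, 43.7]), -4.2) z 0.022
flat_offcut 0.75 (array([668. ,   5.8]), array([43.7, 89.2]), -4.4) z 0.018
squat_offcut 0.84 (array([670., 223.]), array([53. , 67.3]), 10.3) z 0.022
```

View pics/end.png

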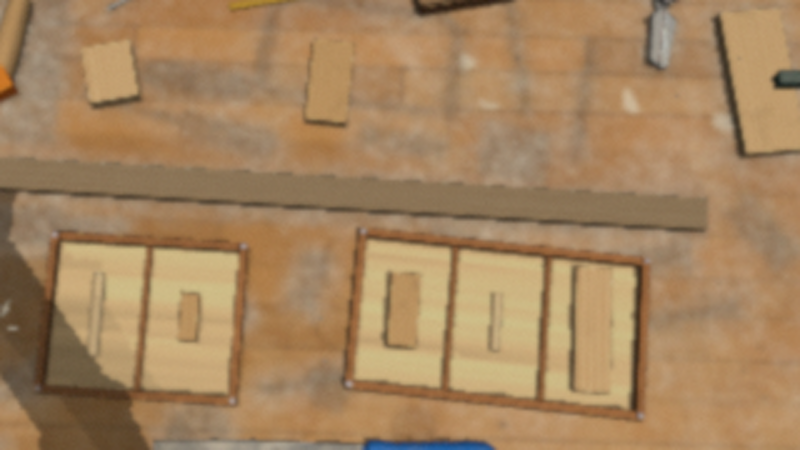

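All five pieces lie in their bays at the right heights, and both offcuts are where they were. I'll hand the job in.

```bash
python3 -c "
from cell import env
print(env.sign_off())"
```

```text
the job is handed in; nothing more can be done
None
```

Both kits are made up and the job was handed in at about 32 s of the 136 s allowed.

- **tray_three:** the square block is in the left bay, the short dowel in the middle bay and the batten in the right bay.
- **tray_two:** the long dowel is in the left bay and the small block in the right bay.

**Last checks (top camera):**
- The batten, square block and small block measured within about 3 mm of their bay centres. They were within about 3° of the bay direction, and their tops were at the height expected for lying on the floor.
- The two dowels were checked only by eye. They look flat and lengthways in their bays, both in the wrist close-ups and in the final picture.
- The flat offcut read the same place as at the start. The squat offcut was within about 3 mm, which is within measuring error.
- No force reading after a move was above about 1.5 N, and no check failed.

The network still reported the yellow and black blocks as square blocks. I left both where they were and used the wooden one.

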